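# Set the suction iris to its mark and lock it

### The arm

A 6-joint arm with a two-finger parallel gripper is mounted at the origin on a cart in front of the work surface, level with it; the furniture and walls round the work are solid. World frame = base frame: x ahead of the robot, y to its left, z up, the work surface at z = 0. Lengths are in mm, angles in rad, forces in N, time in s.
With the tool pointing down it reaches from about 225 to 725 mm from the base axis. Payload 3.1 kg.
Tool frame: the origin (TCP) lies at the very end of the fingers, on their centre line; the grasp point (between the pads) lies 19 mm behind it; z points along the fingers, y is the line along which they close (so a half turn about z gives the same grasp; the last joint's range is limited). The gripper opens to 85 mm and grips with 20 to 120 N. Pads are 22 mm wide; open, the fingers measure 114 mm over their backs; the gripper's body (76 mm by 85 mm) begins 54 mm behind the grasp point. The pads swing forward as they close: fully open they stand 13 mm farther back than shut.
Start: joints at [-1.45, 0.048, 0.099, 1.622, 0, 1.443], TCP at [129.262, -508.831, 195.612] pointing down, gripper open.
Joint ranges: [-2.91, 2.91], [-0.99, 1.94], [-1.21, 1.42], [-2.12, 2.29], [-1.49, 1.47], [-3.14, 3.14]. Speed limits (rad/s): [2.79, 2.79, 3.14, 3.14, 3.14, 3.14].

### API

Orientations are given as a 3x3 rotation matrix whose columns are the frame's x, y, z axes.
In Python, from workcell import telemetry, eyes, workorder gives the robot as it stands.
- The arm moves only by the tool drive_tool, never from a script. Its argument "targets" is a list of rows, each a list of 7 numbers: the shift along the tool's x, y, z in m, then the turn, a rotation vector about the tool's x, y, z in rad, then the closure, from 0 (fully open) to 1 (shut). In form: [[dx, dy, dz, ax, ay, az, grip], ...]. A call has 1 to 12 rows; each row is the pose to reach, as a shift and turn from the pose commanded when the call began, along the tool's axes at that moment; what a row does not reach only later rows make up. A row lasts 1/8 s, in which the tool goes at most 62.5 mm and 10.7 degrees, less where a joint would pass 70% of its speed; a pose out of reach is approached as far as the arm can. A call with a gripper value outside its range is refused whole. The fingers move at their own pace and stop on an object; the grip force is fixed at half the most. Time passes only in rows, so rows that repeat a pose let the fingers close. It gives the time, the measured TCP pose, the force, the opening and the grip force at its end, in the units of the state.
- telemetry.sense(): the state, without advancing time (a new reading comes with each control period).
- eyes.camera(name): name is "scene" or "side" or "wrist"; returns the picture (420x560x3 uint8, red, green, blue); there is no depth.
- eyes.calibration(name): a dict with "fx", "fy", "cx", "cy" (pixels), "distortion" ([k1, k2, p1, p2, k3] as OpenCV has them; the pictures are not rectified), "extrinsics" (4x4, takes a point from camera to world coordinates); the wrist camera has in their place "tool_from_camera" (4x4, takes a point from camera to tool coordinates, whose origin is the TCP and whose axes are the flange's). Camera axes: x right, y down, z forward; pixel columns grow to the right and rows downward; lengths in mm; the calibration is good to about 2 mm. A picture is of the moment at which its call begins: read the wrist's pose just before it. calibration takes no time and is no camera call.
- workorder.job_done(): hands the job in; it is judged then, once.
The state is a dict: "t": time; "q": joint angles; "joint_vel": joint speeds; "tau": joint torques, N m; "tcp_pos": TCP position; "orientation": TCP orientation; "wrist_force": force on the tool from outside, world axes, zero at the start; "ft_torque": the same for the moment, N m; "width": opening from 0.0 (shut) to 1.0 (fully open); "grip_force": force on a finger pad.
Only numpy, scipy, OpenCV 4.12 (cv2) and the standard library are available. Lean on these libraries where they do the work, as an engineer would, in place of code of your own. Each camera call takes 0.05 s, during which the arm holds its last target. There are 200 camera calls.

### The job

Push the lever of the iris valve round with a fingertip until its pointer stands in the gap of the fork-shaped marker on the scale, and only then press the lock plunger beside it fully down and leave it down. Only push: do not pinch the lever's grip, and leave the marker and the loose things lying around where they are. Finish clear of everything.

Things in the scene. Friction and masses are not known exactly. Their poses are not given: they have to be found in the camera images.
- iris_axis (a point): Vertical axis of the iris valve, 40 mm above the worktop. The valve is screwed down: a grey round foot (156 mm across, 12 mm high) with a fan-shaped scale on its -x side (radius up to 120 mm from the axis, 12 mm high), a hollow aluminium drum in the middle (outer radius 46 mm, top 70 mm above the worktop) and a dark turning ring round the drum (radius 62 mm, top at 34 mm). Frame: x, y of the valve, z up; the scale side (-x) roughly faces the robot.
- iris_ring (a joint): Angle of the turning ring and its lever about the axis, rad: 0 = lever along the valve's -x (middle of the scale), positive = counter-clockwise seen from above. Stops at -1.05 and +1.05. It starts near its negative stop (the robot's left end of the scale). Pushing the grip along its arc takes about 1.5 N; it stays where it is left.
- grip_post (a point): Centre of the upright black grip on the lever, 80 mm from the axis, 56 mm above the worktop. The grip is oval, 22 mm along the arc and 14 mm radially, standing free from 34 to 77 mm above the worktop; its two sides are called iris_ring_c4 (clockwise end, the robot's left at the middle of the scale) and iris_ring_c5 (the other). Under it runs the flat lever (16 mm wide). This point turns with the ring; its frame's -x points outward from the axis.
- pointer_tip (a point): Tip of the thin steel pointer (4 mm wide) that continues the lever outward beyond the grip: 99 mm from the axis, 30 mm above the worktop.
- fork_gap (a point): The point where the pointer's tip must stand: the mouth of the gap between the two prongs of the steel fork-shaped marker clipped on the scale's outer rim; 99 mm from the axis, 30 mm above the worktop. The gap is 14 mm wide; the prongs reach 34 mm above the worktop and stand 102 to 118 mm from the axis. The marker can be shifted along the rim if knocked; it is to stay where it is. It lies at least 0.4 rad from the lever's start, on the counter-clockwise side.
- lock_plunger (a joint): Travel of the lock plunger, m: 0 = up (start), 0.010 = fully down. It moves straight down with about 3 N of friction, ends on a hard stop and stays down.
- plunger_top (a point): Centre of the top of the lock plunger, a black round button 30 mm across in a dark round collar (42 mm across, top 36 mm above the worktop), on the valve's -y side (robot's right), 118 mm from the axis. The top stands 52 mm above the worktop when up and 42 mm when fully down.
- star_knob_b: Loose black star knob, 41 mm across, 32 mm high, lying left behind the valve; leave alone. Origin at the centre of its underside.
- bearing_b: Loose ball bearing, 35 mm across, 11 mm high, lying right in front of the plunger; leave alone. Origin at the centre of its underside.
- clamp_b: Loose black spring clamp with orange tips, 103 mm long, 20 mm high, lying in front of the scale; leave alone. Origin at the centre of its underside.
- tape_b: Loose roll of brown tape, 108 mm across, 48 mm high, lying at the left; leave alone. Origin at the centre of its underside.

How it is judged:
By the outcome, as a careful person would: the job done as asked, in the order asked, and still so for the second after the job is handed in, with the robot touching nothing.
It also fails if it takes over 45 s, if anything falls off the work surface, if the arm or the gripper's body presses on something with over 40 N, if the wrist force passes 120 N, or if a joint passes its speed limit or range.

## Working session

There is one attempt and no reset: what is moved stays moved. The work goes in short steps, Python scripts to look and compute and a tool call to move; the robot and the scene stay as the last step left them, time stands still between calls to the robot, and variables do not carry over. Pictures are saved under pics/ and viewed, at most 10 in all, crops included, and the job is handed in when it is done.

Besides the shell and the picture viewer there is one more tool, called after "Emit:" as a command line: name --pt "numbers of a row" for each row, then --argument value for the rest. drive_tool: Moves the arm, as the interface text tells. Its arguments: {"type":"object","properties":{"targets":{"type":"array"}},"required":["targets"]}

```bash
mkdir -p pics; cat > h.py <<'E'
import numpy as np, cv2
from workcell import telemetry, eyes, workorder
def shot(name,fn):
    s=telemetry.sense(); im=eyes.camera(name); cv2.imwrite('pics/'+fn,im[:,:,::-1]); return s,im
def cal(name,s=None):
    c=eyes.calibration(name); K=np.array([[c['fx'],0,c['cx']],[0,c['fy'],c['cy']],[0,0,1]]); D=np.array(c['distortion'],float)
    if 'extrinsics' in c: T=np.array(c['extrinsics'])
    else:
        W=np.eye(4); W[:3,:3]=s['orientation']; W[:3,3]=s['tcp_pos']; T=W@np.array(c['tool_from_camera'])
    return K,D,T
def onplane(name,px,z,s=None):
    K,D,T=cal(name,s); p=cv2.undistortPoints(np.array(px,float).reshape(-1,1,2),K,D).reshape(-1,2)
    d=np.c_[p,np.ones(len(p))]@T[:3,:3].T; o=T[:3,3]; z=np.broadcast_to(z,len(p))
    return o+d*((z-o[2])/d[:,2])[:,None]
def proj(name,P,s=None):
    K,D,T=cal(name,s); R=T[:3,:3].T; r=cv2.Rodrigues(R)[0]
    return cv2.projectPoints(np.array(P,float).reshape(-1,1,3),r,-R@T[:3,3],K,D)[0].reshape(-1,2)
E
python3 - <<'E'
from h import *
print({k:np.round(v,3) for k,v in telemetry.sense().items()})
a=shot('scene','s1.png')[1]; b=shot('side','d1.png')[1]
print(cal('scene')[2].round(1),cal('side')[2].round(1))
E
```

```text
{'t': np.float64(0.0), 'q': array([-1.45 ,  0.049,  0.098,  1.622,  0.   ,  1.443]), 'joint_vel': array([ 0.003, -0.001, -0.   ,  0.   ,  0.   , -0.001]), 'tau': array([ 0.0000e+00, -3.3879e+01,  3.2001e+01,  2.0000e-02, -0.0000e+00,
       -0.0000e+00]), 'tcp_pos': array([ 129.213, -508.121,  194.412]), 'orientation': array([[ 0.969,  0.246, -0.   ],
       [ 0.246, -0.969,  0.002],
       [ 0.   , -0.002, -1.   ]]), 'wrist_force': array([0.286, 0.384, 0.205]), 'ft_torque': array([-0.006,  0.034,  0.013]), 'grip_force': np.float64(0.0), 'width': np.float64(0.999)}
[[-4.000e-01 -8.000e-01  4.000e-01  7.490e+01]
 [-9.000e-01  4.000e-01 -2.000e-01  3.094e+02]
 [-0.000e+00 -5.000e-01 -9.000e-01  9.001e+02]
 [ 0.000e+00  0.000e+00  0.000e+00  1.000e+00]] [[ 9.000e-01 -2.000e-01  3.000e-01  2.102e+02]
 [-3.000e-01 -5.000e-01  8.000e-01 -6.671e+02]
 [ 0.000e+00 -8.000e-01 -5.000e-01  6.342e+02]
 [ 0.000e+00  0.000e+00  0.000e+00  1.000e+00]]
```

View pics/s1.png

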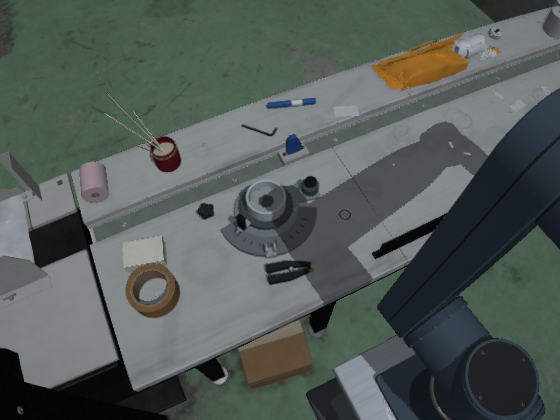

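View pics/d1.png

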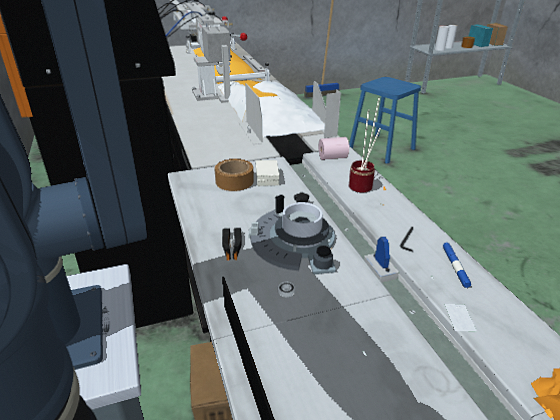

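Scene view: drum top about (266,197), plunger (310,183), grip (240,222), fork probably (270,250), bearing (345,214), clamp (288,271). Side view: drum top (303,214), grip (280,204), plunger top (323,252).

```bash
python3 - <<'E'
from h import *
print(onplane('scene',[[266,197],[310,181],[240,219],[270,250],[345,214],[288,271],[152,285]],[70,52,70,34,11,10,48]).round(0))
print(onplane('side',[[303,214],[323,251],[280,200],[287,286],[232,235]],[70,52,77,11,10]).round(0))
c=eyes.calibration('wrist'); print(np.round(c['tool_from_camera'],2),c['fx'])
for n in('scene','side'):
    im=cv2.imread('pics/'+n[0].replace('s','s' if n=='scene' else 'd')+'1.png')
    im=im[160:300,190:370] if n=='scene' else im[170:310,210:370]
    cv2.imwrite(f'pics/{n}c.png',cv2.resize(im,None,fx=4,fy=4,interpolation=cv2.INTER_CUBIC))
E
```

```text
[[536. 129.  70.]
 [541.  14.  52.]
 [510. 204.  70.]
 [429. 170.  34.]
 [445. -32.  11.]
 [375. 152.  10.]
 [458. 433.  48.]]
[[541. 127.  70.]
 [540.   8.  52.]
 [507. 190.  77.]
 [449. -27.  11.]
 [386. 179.  10.]]
[[   0.     -0.94   -0.33   85.61]
 [   1.      0.     -0.     -0.9 ]
 [   0.     -0.33    0.94 -178.36]
 [   0.      0.      0.      1.  ]] 290.49930539162506
```

View pics/scenec.png

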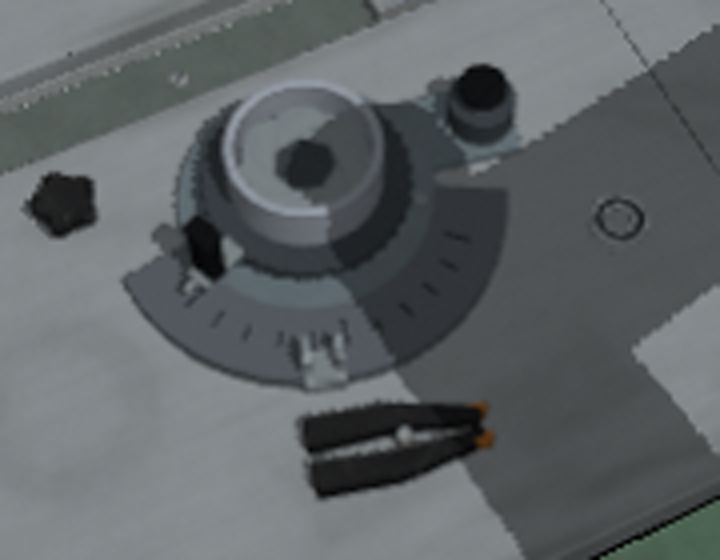

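Emit:
drive_tool --pt "0.463 -0.561 0 0 0 -2.52 1" --pt "0.463 -0.561 0 0 0 -2.52 1" --pt "0.463 -0.561 0 0 0 -2.52 1" --pt "0.463 -0.561 0 0 0 -2.52 1" --pt "0.463 -0.561 0 0 0 -2.52 1" --pt "0.463 -0.561 0 0 0 -2.52 1" --pt "0.463 -0.561 0 0 0 -2.52 1" --pt "0.463 -0.561 0 0 0 -2.52 1" --pt "0.463 -0.561 0 0 0 -2.52 1" --pt "0.463 -0.561 0 0 0 -2.52 1" --pt "0.463 -0.561 0 0 0 -2.52 1" --pt "0.463 -0.561 0 0 0 -2.52 1"

```text
t: 1.6
tcp_pos: [440.0, 151.6, 194.8]
orientation: [[-0.806, 0.592, -0.001], [0.592, 0.806, -0.0], [0.001, -0.001, -1.0]]
wrist_force: [0.7, -0.3, -0.6]
width: 0.003
grip_force: 0.0
```

Emit:
drive_tool --pt "0 0 0 0 0 0 1"

```text
t: 1.72
tcp_pos: [439.8, 151.0, 194.3]
orientation: [[-0.803, 0.596, -0.002], [0.596, 0.803, -0.0], [0.002, -0.001, -1.0]]
wrist_force: [0.2, -0.7, -0.2]
width: -0.001
grip_force: 0.0
```

```bash
python3 - <<'E'
from h import *
s,im=shot('wrist','w1.png')
print({k:np.round(v,3) for k,v in s.items()})
E
```

```text
{'t': np.float64(1.725), 'q': array([ 0.186, -0.105, -0.053,  1.625,  0.   ,  0.825]), 'joint_vel': array([-0.052, -0.041, -0.028,  0.032, -0.027,  0.028]), 'tau': array([  0.943, -27.335,  32.459,  -0.328,   0.184,  -0.154]), 'tcp_pos': array([439.751, 151.02 , 194.323]), 'orientation': array([[-0.803,  0.596, -0.002],
       [ 0.596,  0.803, -0.   ],
       [ 0.002, -0.001, -1.   ]]), 'wrist_force': array([ 0.162, -0.702, -0.207]), 'ft_torque': array([-0.059,  0.016,  0.001]), 'grip_force': np.float64(0.0), 'width': np.float64(-0.001)}
```

View pics/w1.png

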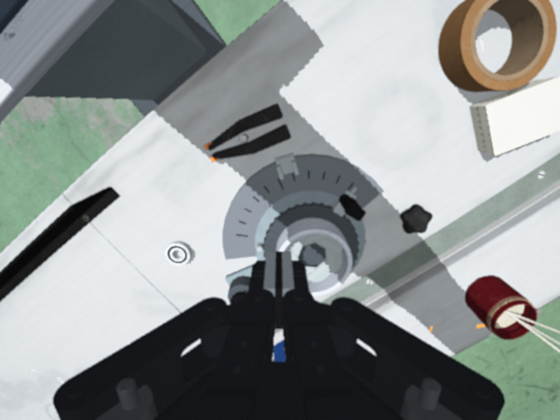

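Wrist view: drum partly hidden at about (322,250), grip (351,206), fork (287,168), star knob (416,219), plunger hidden. I'll enlarge the fork and grip and compute points.

```bash
python3 - <<'E'
from h import *
im=cv2.imread('pics/w1.png')[140:265,215:400]
cv2.imwrite('pics/w1c.png',cv2.resize(im,None,fx=4,fy=4,interpolation=cv2.INTER_CUBIC))
E
```

```text
(no output)
```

View pics/w1c.png

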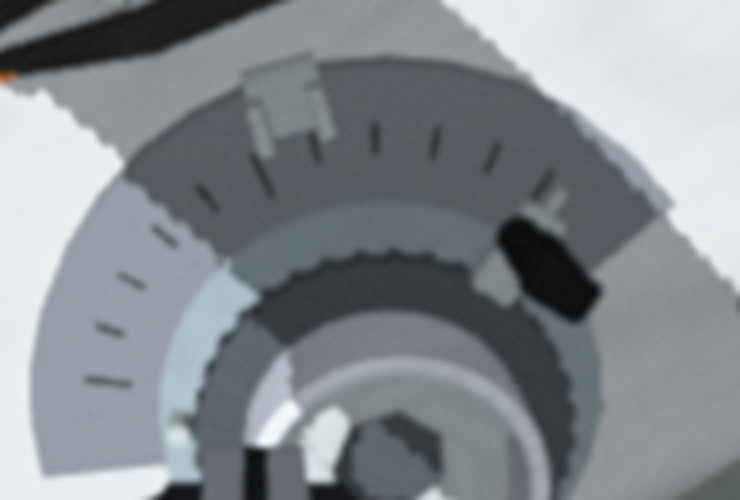

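Crop: prong tips about (262,152) and (326,137), pointer tip (562,193), grip top's centre about (535,262) top face; ticks from (108,382) to (547,183).

```bash
python3 - <<'E'
from h import *
s=telemetry.sense()  # arm stands since picture
pts=dict(prL=(262,153,34),prR=(327,137,34),tip=(562,193,32),gripA=(512,235,77),gripB=(588,308,45),pin=(485,288,34),
 t6a=(252,157,12),t6b=(271,194,12),t1a=(85,379,12),t1b=(130,384,12),t11=(545,182,12),endL=(43,475,12),endR=(672,208,12),endRin=(600,265,12),top=(390,57,12),left=(30,385,12))
P=np.array(list(pts.values()))
W=onplane('wrist',P[:,:2]/4+[215,140],P[:,2],s)
for k,w in zip(pts,W):
    d=w-[538,128,0]; print(k,w.round(1),'r',np.hypot(*d[:2]).round(1),'th',np.arctan2(-d[1],-d[0]).round(3))
# circle fit: scale outer edge
rim=np.array([[30,385],[43,475],[60,280],[122,167],[390,57],[480,70],[560,103],[672,208]])
X=onplane('wrist',rim/4+[215,140],12,s)[:,:2]
A=np.c_[2*X,np.ones(len(X))]; c=np.linalg.lstsq(A,(X**2).sum(1),rcond=None)[0]; print('rim centre',c[:2],'R',np.sqrt(c[2]+c[:2]@c[:2]))
# scene: project predicted
print(onplane('scene',[[205.5,211]],[16]).round(0), onplane('wrist',[[416,219]],[16],s).round(0))
E
```

```text
prL [439.4 154.2  34. ] r 102.0 th -0.259
prR [447.  172.6  34. ] r 101.3 th -0.456
tip [504.5 220.   32. ] r 97.9 th -1.221
gripA [488.9 200.5  77. ] r 87.6 th -0.976
gripB [535.1 206.5  45. ] r 78.6 th -1.534
pin [515.5 184.2  34. ] r 60.6 th -1.189
t6a [442.9 147.7  12. ] r 97.2 th -0.205
t6b [456.3 145.3  12. ] r 83.5 th -0.209
t1a [471.   55.6  12. ] r 98.6 th 0.824
t1b [481.6  66.8  12. ] r 83.2 th 0.827
t11 [505.8 218.5  12. ] r 96.1 th -1.229
endL [490.8  20.   12. ] r 117.8 th 1.159
endR [538.1 247.4  12. ] r 119.4 th -1.571
endRin [540.8 218.2  12. ] r 90.2 th -1.602
top [442.9 201.2  12. ] r 120.0 th -0.656
left [461.5  39.   12. ] r 117.3 th 0.861
rim centre [538.39404793 129.67384968] R 118.39770320519746
[[594. 263.  16.]] [[596. 264.  16.]]
```

Emit:
drive_tool --pt "-0.023 0.058 0 0 0 0.18 1" --pt "-0.046 0.116 0 0 0 0.36 1" --pt "-0.046 0.116 0 0 0 0.54 1" --pt "-0.046 0.116 0.05 0 0 0.58 1" --pt "-0.046 0.116 0.1 0 0 0.58 1" --pt "-0.046 0.116 0.1 0 0 0.58 1"

```text
t: 2.52
tcp_pos: [540.3, 211.0, 89.0]
orientation: [[-0.338, 0.941, -0.014], [0.941, 0.338, -0.004], [0.001, -0.015, -1.0]]
wrist_force: [0.2, -0.2, 0.6]
width: 0.001
grip_force: 0.0
```

```bash
python3 - <<'E'
from h import *
s,im=shot('wrist','w2.png')
print(s['tcp_pos'].round(1),s['orientation'].round(3).tolist())
E
```

```text
[540.3 211.   89. ] [[-0.338, 0.941, -0.014], [0.941, 0.338, -0.004], [0.001, -0.015, -1.0]]
```

View pics/w2.png

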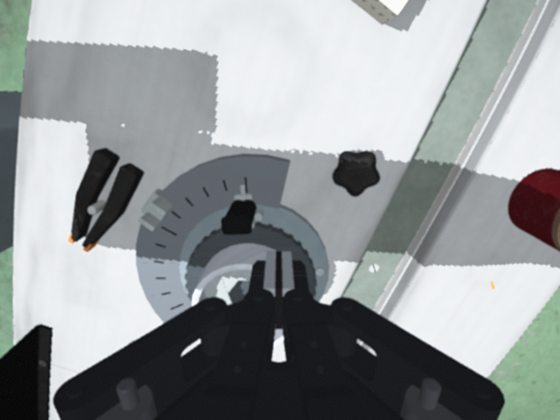

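The wrist view shows the fingertips at (252–306,258), the grip at (224–257,200–233), its pointer tip at (243,182), the fork at (156,210).

```bash
python3 - <<'E'
from h import *
s=telemetry.sense(); R=s['orientation'];p=s['tcp_pos']; print(p.round(1))
n=['gripR','gripL','tip','gapmid','fingL','fingR']
W=onplane('wrist',[[257,208],[226,208],[243.5,182],[160,213],[253,258],[307,258]],[77,77,32,34,p[2],p[2]],s)
for k,w in zip(n,W):
    d=w-[538.2,129,0]; print(k,w.round(1),'tool',((w-p)@R).round(1),'r',np.hypot(*d[:2]).round(1),'th',np.arctan2(-d[1],-d[0]).round(3))
E
```

```text
[543.6 212.1  93.4]
gripR [524.4 222.8  77. ] tool [ 16.5 -14.3  16.5] r 94.8 th -1.425
gripL [503.6 215.2  77. ] tool [ 16.5 -36.5  16.6] r 92.9 th -1.189
tip [508.  224.8  32. ] tool [ 24.  -28.8  61.6] r 100.5 th -1.265
gapmid [446.8 173.3  34. ] tool [  -3.7 -103.8   60.1] r 101.6 th -0.452
fingL [532.8 192.8  93.4] tool [-14.5 -16.7   0.1] r 64.0 th -1.486
fingR [568.  205.6  93.4] tool [-14.4  20.8  -0.1] r 82.2 th -1.942
```

Emit:
drive_tool --pt "0.005 0.014 0 0 0 0 1" --pt "0.005 0.014 0 0 0 0 1" --pt "0.005 0.014 0.03 0 0 0 1" --pt "0.005 0.014 0.05 0 0 0 1" --pt "0.005 0.014 0.05 0 0 0 1" --pt "0.005 0.014 0.05 0 0 0 1"

```text
t: 3.32
tcp_pos: [559.1, 223.8, 48.1]
orientation: [[-0.341, 0.94, 0.003], [0.94, 0.341, 0.001], [-0.0, 0.003, -1.0]]
wrist_force: [-0.4, -0.1, 0.7]
width: 0.002
grip_force: 0.0
```

```bash
python3 - <<'E'
from h import *
s,im=shot('wrist','w3.png')
R=s['orientation'];p=s['tcp_pos']
print(p.round(1),R.round(3).tolist(),s['wrist_force'].round(1))
cv2.imwrite('pics/w3c.png',cv2.resize(im[130:310,130:350,::-1],None,fx=3,fy=3))
# plan: commanded TCP path for grip angle phi, clearance c
ax=np.array([538.2,129]); 
for phi,c in [(-1.24,0),(-1.0,0),(-.8,0),(-.6,0),(-.45,0),(-.357,0)]:
    u=-np.array([np.cos(phi),np.sin(phi)]); t=np.array([np.sin(phi),-np.cos(phi)])
    w=ax+80*u-(25.5+c)*t; d=np.r_[w,p[2]]-p
    yaw=np.arctan2(u[1],u[0])-np.arctan2(R[1,0],R[0,0]); print(phi,w.round(1),(d@R).round(1),'az',(-yaw).round(3))
E
```

```text
[559.1 223.8  48.1] [[-0.341, 0.94, 0.003], [0.94, 0.341, 0.001], [-0.0, 0.003, -1.0]] [-0.4 -0.1  0.7]
-1.24 [536.3 212.9] [ -2.4 -25.1  -0.1] az 0.017
-1.0 [516.4 210.1] [  1.7 -44.8  -0.2] az -0.223
-0.8 [500.8 204.2] [  1.4 -61.5  -0.2] az -0.423
-0.6 [486.6 195.2] [ -2.1 -77.9  -0.3] az -0.623
-0.45 [477.3 186.8] [ -6.9 -89.5  -0.3] az -0.773
-0.357 [472.2 180.8] [-10.7 -96.3  -0.3] az -0.866
```

View pics/w3c.png

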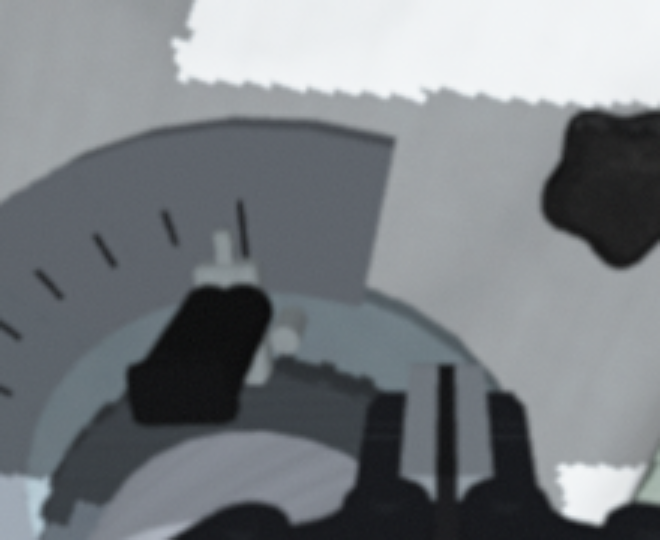

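Fingers (tip around crop (450,390)) stand clear behind the grip; grip and pointer tip (222,235) untouched. Pushing most of the way.

Emit:
drive_tool --pt "-0.002 -0.012 0 0 0 0 1" --pt "-0.002 -0.025 0.002 0 0 0 1" --pt "0 -0.035 0.002 0 0 -0.1 1" --pt "0.002 -0.045 0.002 0 0 -0.22 1" --pt "0.002 -0.053 0.002 0 0 -0.32 1" --pt "0.001 -0.061 0.002 0 0 -0.42 1" --pt "0 -0.07 0.002 0 0 -0.52 1" --pt "-0.002 -0.078 0.002 0 0 -0.62 1" --pt "-0.004 -0.082 0.002 0 0 -0.67 1" --pt "-0.004 -0.082 0.002 0 0 -0.67 1" --pt "-0.004 -0.082 0.002 0 0 -0.67 1"

```text
t: 4.75
tcp_pos: [482.1, 191.9, 44.1]
orientation: [[-0.851, 0.526, 0.001], [0.526, 0.851, 0.0], [-0.001, 0.001, -1.0]]
wrist_force: [1.0, -0.3, -0.1]
width: -0.003
grip_force: 0.0
```

```bash
python3 - <<'E'
from h import *
s,im=shot('wrist','w4.png')
R=s['orientation'];p=s['tcp_pos']
print(p.round(1),R.round(3).tolist(),s['wrist_force'].round(1))
cv2.imwrite('pics/w4c.png',cv2.resize(im[130:330,130:360,::-1],None,fx=3,fy=3))
E
```

```text
[482.1 191.9  44.1] [[-0.851, 0.526, 0.001], [0.526, 0.851, 0.0], [-0.001, 0.001, -1.0]] [ 1.  -0.3 -0.1]
```

View pics/w4c.png

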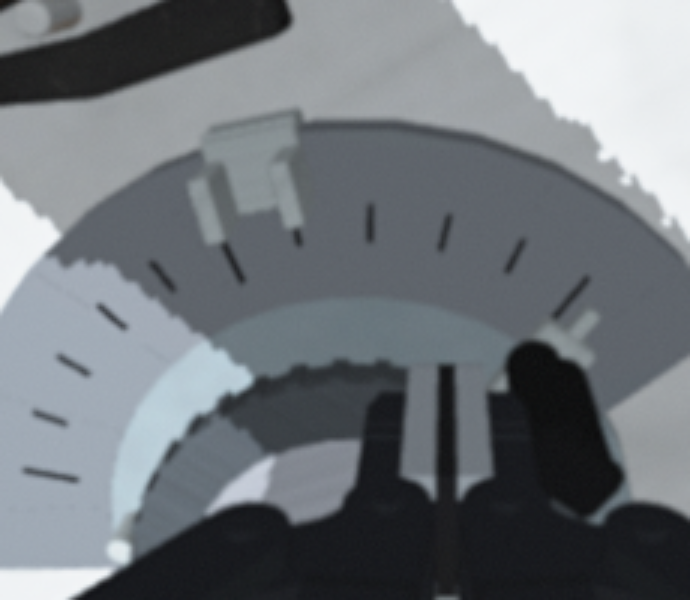

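The finger appears to be on the far (counter-clockwise) side of the grip: pointer tip (595,318) is still at tick 11, fork gap mid (253,235). It slid past the grip, so I need to understand it before moving on.

```bash
python3 - <<'E'
from h import *
s,a=shot('scene','s5.png'); _,b=shot('side','d5.png'); p=s['tcp_pos'];R=s['orientation']
z=lambda im,y,x:cv2.resize(im[y:y+150,x:x+100,::-1],(400,600),interpolation=cv2.INTER_CUBIC)
cv2.imwrite('pics/c5.png',np.hstack([z(a,140,215),z(b,150,245)]))
W=onplane('wrist',np.array([[595,318],[530,355],[598,500],[205,243],[293,228],[450,365],[572,297]])/3+130,[32,34,77,34,34,p[2],12],s)
for w in W:
    d=w-[538.2,129,0]; print(w.round(1),'tool',((w-p)@R).round(1),'r',np.hypot(*d[:2]).round(1),'th',np.arctan2(-d[1],-d[0]).round(3))
print('TCP px scene',proj('scene',[p]),'side',proj('side',[p]))
E
```

```text
[505.2 221.7  32. ] tool [-4.1 37.4 12. ] r 98.4 th -1.229
[504.6 203.8  34. ] tool [-12.9  21.9  10. ] r 82.0 th -1.149
[518.4 207.   77. ] tool [-23.   31.9 -33. ] r 80.5 th -1.323
[440.2 154.3  34. ] tool [ 15.9 -54.1  10. ] r 101.2 th -0.253
[447.9 173.8  34. ] tool [ 19.5 -33.5  10. ] r 100.8 th -0.46
[492.2 188.7  44. ] tool [-10.3   2.5   0. ] r 75.4 th -0.914
[506.7 217.8  12. ] tool [-7.3 34.8 32. ] r 94.2 th -1.229
TCP px scene [[251.00951921 232.30314979]] side [[269.53312765 213.02418203]]
```

View pics/c5.png

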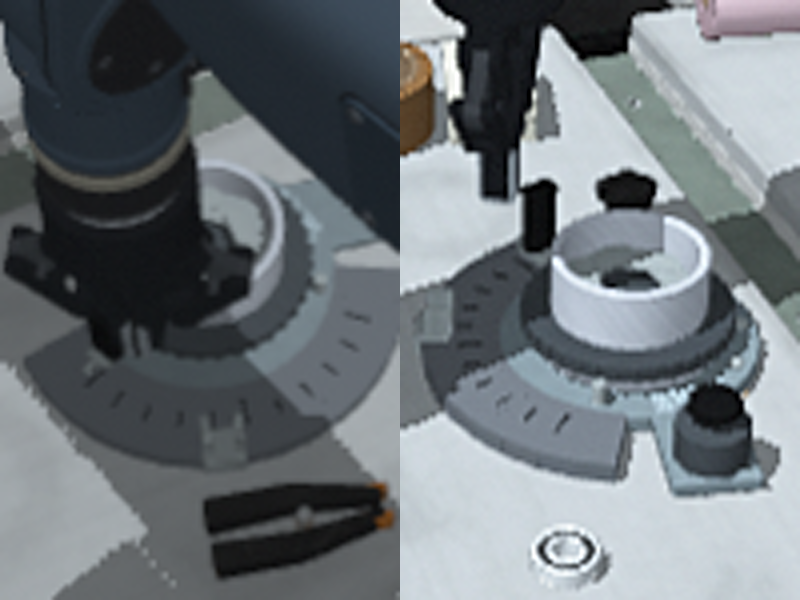

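Side view: the finger's lower end is at crop (498,200), i.e. px (269.5,200), while the reported TCP projects to (269.5,213), so the fingers apparently end well above the reported TCP and passed over the grip (the fork and lever are unmoved). I'll triangulate the fingertip.

```bash
python3 - <<'E'
from h import *
s=telemetry.sense(); p=s['tcp_pos'];R=s['orientation']; print(p.round(1))
for h in (44,60,66,72,78,84,90):
    q=p.copy(); q[2]=h
    print(h,'side',proj('side',[q]).round(1),'scene crop',((proj('scene',[q])-[215,140])*4).round(0),'wrist',proj('wrist',[q,q+11*R[:,0]],s).round(1).tolist(), 'grip side', ((proj('side',[[512,205,h]])-[245,150])*4+[400,0]).round(0))
im=cv2.imread('pics/w3.png').astype(int).sum(2); 
E
```

```text
[482.1 192.   43.8]
44 side [[269.5 213. ]] scene crop [[144. 369.]] wrist [[276.3, 238.3], [276.3, 223.2]] grip side [[539. 232.]]
60 side [[269.5 207.4]] scene crop [[142. 356.]] wrist [[276.2, 249.4], [276.1, 233.3]] grip side [[539. 210.]]
66 side [[269.5 205.2]] scene crop [[141. 352.]] wrist [[276.1, 254.0], [276.1, 237.5]] grip side [[539. 202.]]
72 side [[269.5 203.1]] scene crop [[141. 347.]] wrist [[276.0, 259.0], [276.0, 242.0]] grip side [[539. 193.]]
78 side [[269.5 200.9]] scene crop [[140. 342.]] wrist [[276.0, 264.3], [275.9, 246.9]] grip side [[539. 184.]]
84 side [[269.4 198.7]] scene crop [[139. 337.]] wrist [[275.9, 269.9], [275.9, 252.0]] grip side [[539. 176.]]
90 side [[269.4 196.5]] scene crop [[138. 331.]] wrist [[275.8, 276.0], [275.8, 257.6]] grip side [[539. 167.]]
```

Fingertip really ends about z = 80–84 mm with TCP reported at 44, i.e. about 38 mm short of the reported TCP, so it passed just over the 77 mm grip. I'll lift, go back behind the grip, and lower to TCP z ≈ 14 (finger end ≈ 53, body well above drum).

Emit:
drive_tool --pt "0 0 -0.03 0 0 0 1" --pt "-0.012 0.017 -0.03 0 0 0.17 1" --pt "-0.025 0.034 -0.03 0 0 0.34 1" --pt "-0.037 0.051 -0.03 0 0 0.5 1" --pt "-0.049 0.068 -0.03 0 0 0.67 1" --pt "-0.049 0.068 -0.03 0 0 0.67 1" --pt "-0.049 0.068 -0.01 0 0 0.67 1" --pt "-0.049 0.068 0.01 0 0 0.67 1" --pt "-0.049 0.068 0.03 0 0 0.67 1" --pt "-0.049 0.068 0.03 0 0 0.67 1" --pt "-0.049 0.068 0.03 0 0 0.67 1"

```text
t: 6.28
tcp_pos: [559.3, 224.1, 14.4]
orientation: [[-0.342, 0.94, 0.0], [0.94, 0.342, 0.0], [-0.0, 0.0, -1.0]]
wrist_force: [0.2, -0.4, 0.3]
width: -0.005
grip_force: 0.0
```

Emit:
drive_tool --pt "-0.002 -0.012 0 0 0 0 1" --pt "-0.002 -0.025 0 0 0 0 1" --pt "0 -0.035 0 0 0 -0.1 1" --pt "0.002 -0.045 0 0 0 -0.22 1" --pt "0.002 -0.053 0 0 0 -0.32 1" --pt "0.001 -0.061 0 0 0 -0.42 1" --pt "0 -0.07 0 0 0 -0.52 1" --pt "-0.002 -0.078 0 0 0 -0.62 1" --pt "-0.004 -0.082 0 0 0 -0.67 1" --pt "-0.004 -0.082 0 0 0 -0.67 1"

```text
t: 7.52
tcp_pos: [483.8, 192.3, 14.9]
orientation: [[-0.851, 0.525, 0.002], [0.525, 0.851, 0.001], [-0.001, 0.001, -1.0]]
wrist_force: [-0.0, 0.3, -0.1]
width: -0.003
grip_force: 0.1
```

```bash
cat >> h.py <<'E'
def arc(name,im,s,r,z,lo=-1.4,hi=0.1,st=0.02):
    ph=np.arange(lo,hi,st); P=np.c_[538.2-r*np.cos(ph),129-r*np.sin(ph),np.full(len(ph),z)]
    m=proj(name,P,s).astype(np.float32).reshape(-1,1,2)
    v=cv2.remap(cv2.cvtColor(im,cv2.COLOR_RGB2GRAY),m,None,cv2.INTER_LINEAR).ravel()
    return ph,v
E
python3 - <<'E'
from h import *
s,im=shot('wrist','w6.png'); print(s['tcp_pos'].round(1),s['wrist_force'].round(1))
for r,z in((95,32),(98,32),(106,34)):
    ph,v=arc('wrist',im,s,r,z); print(r,' '.join(f'{a:.2f}:{b}' for a,b in zip(ph,v)))
s2,b=shot('side','d6.png')
cv2.imwrite('pics/w6c.png',cv2.resize(im[130:330,130:360,::-1],None,fx=3,fy=3))
E
```

```text
[483.8 192.3  14.9] [-0.   0.3 -0.1]
95 -1.40:99 -1.38:98 -1.36:101 -1.34:99 -1.32:99 -1.30:100 -1.28:98 -1.26:99 -1.24:99 -1.22:99 -1.20:99 -1.18:99 -1.16:100 -1.14:77 -1.12:74 -1.10:101 -1.08:99 -1.06:101 -1.04:99 -1.02:99 -1.00:101 -0.98:100 -0.96:99 -0.94:98 -0.92:100 -0.90:99 -0.88:100 -0.86:100 -0.84:99 -0.82:100 -0.80:99 -0.78:100 -0.76:100 -0.74:99 -0.72:99 -0.70:100 -0.68:100 -0.66:99 -0.64:100 -0.62:100 -0.60:98 -0.58:143 -0.56:140 -0.54:100 -0.52:100 -0.50:101 -0.48:99 -0.46:99 -0.44:99 -0.42:99 -0.40:99 -0.38:99 -0.36:99 -0.34:99 -0.32:95 -0.30:44 -0.28:100 -0.26:99 -0.24:99 -0.22:100 -0.20:99 -0.18:99 -0.16:100 -0.14:76 -0.12:68 -0.10:99 -0.08:99 -0.06:142 -0.04:171 -0.02:169 0.00:169 0.02:169 0.04:115 0.06:118 0.08:170
98 -1.40:98 -1.38:98 -1.36:99 -1.34:99 -1.32:99 -1.30:99 -1.28:100 -1.26:100 -1.24:99 -1.22:98 -1.20:99 -1.18:100 -1.16:100 -1.14:66 -1.12:84 -1.10:100 -1.08:99 -1.06:100 -1.04:99 -1.02:101 -1.00:101 -0.98:96 -0.96:85 -0.94:98 -0.92:100 -0.90:100 -0.88:99 -0.86:99 -0.84:100 -0.82:100 -0.80:80 -0.78:99 -0.76:100 -0.74:100 -0.72:100 -0.70:100 -0.68:100 -0.6
[... 353 characters left out ...]
1.40:98 -1.38:98 -1.36:98 -1.34:101 -1.32:99 -1.30:98 -1.28:98 -1.26:100 -1.24:99 -1.22:98 -1.20:100 -1.18:99 -1.16:99 -1.14:86 -1.12:72 -1.10:99 -1.08:99 -1.06:100 -1.04:99 -1.02:99 -1.00:100 -0.98:99 -0.96:47 -0.94:100 -0.92:100 -0.90:100 -0.88:100 -0.86:99 -0.84:100 -0.82:101 -0.80:46 -0.78:100 -0.76:99 -0.74:100 -0.72:99 -0.70:101 -0.68:99 -0.66:99 -0.64:63 -0.62:98 -0.60:99 -0.58:100 -0.56:99 -0.54:99 -0.52:99 -0.50:101 -0.48:117 -0.46:149 -0.44:143 -0.42:101 -0.40:100 -0.38:103 -0.36:104 -0.34:99 -0.32:101 -0.30:120 -0.28:148 -0.26:136 -0.24:98 -0.22:99 -0.20:100 -0.18:98 -0.16:100 -0.14:99 -0.12:99 -0.10:99 -0.08:98 -0.06:98 -0.04:99 -0.02:99 0.00:98 0.02:99 0.04:163 0.06:169 0.08:163
```

Pointer at -0.57 rad; prongs at -0.455 and -0.275, so the gap is -0.363. Rotating 0.2 rad more.

Emit:
drive_tool --pt "0.001 -0.005 0 0 0 -0.06 1" --pt "0.002 -0.01 0 0 0 -0.12 1" --pt "0.003 -0.014 0 0 0 -0.16 1" --pt "0.0035 -0.016 0 0 0 -0.195 1" --pt "0.0035 -0.016 0 0 0 -0.195 1" --pt "0.0035 -0.016 0 0 0 -0.195 1"

```text
t: 8.38
tcp_pos: [472.5, 180.7, 13.8]
orientation: [[-0.937, 0.351, 0.0], [0.351, 0.937, 0.0], [-0.0, 0.0, -1.0]]
wrist_force: [0.8, 0.9, 1.3]
width: -0.006
grip_force: 0.7
```

```bash
cat > m.py <<'E'
from h import *
s,im=shot('wrist','wm.png'); print(s['tcp_pos'].round(1),s['wrist_force'].round(1))
for r,z in((95,32),(106,34)):
    ph,v=arc('wrist',im,s,r,z,-.7,-.1,.01); print(r,[(a.round(2),int(b)) for a,b in zip(ph,v) if b>107])
E
python3 m.py
```

```text
[472.5 180.7  13.8] [0.8 0.9 1.3]
95 [(np.float64(-0.4), 124), (np.float64(-0.39), 143), (np.float64(-0.38), 144), (np.float64(-0.37), 140), (np.float64(-0.36), 113)]
106 [(np.float64(-0.48), 113), (np.float64(-0.47), 142), (np.float64(-0.46), 150), (np.float64(-0.45), 150), (np.float64(-0.44), 139), (np.float64(-0.3), 113), (np.float64(-0.29), 143), (np.float64(-0.28), 150), (np.float64(-0.27), 150), (np.float64(-0.26), 140)]
```

Emit:
drive_tool --pt "0 -0.001 0 0 0 0 1" --pt "0 -0.001 0 0 0 0 1" --pt "0 -0.001 0 0 0 0 1" --pt "0 0.008 0 0 0 0 1" --pt "0 0.015 0 0 0 0 1" --pt "0 0.015 -0.04 0 0 0 1" --pt "0 0.015 -0.1 0 0 0 1" --pt "0 0.015 -0.1 0 0 0 1"

```text
t: 9.43
tcp_pos: [481.7, 196.1, 119.7]
orientation: [[-0.937, 0.35, 0.011], [0.35, 0.937, 0.003], [-0.009, 0.006, -1.0]]
wrist_force: [-0.1, -0.4, -1.0]
width: 0.002
grip_force: 0.0
```

```bash
python3 m.py; python3 - <<'E'
from h import *
# plunger: black button top in scene and side
for n in('scene','side'):
    s,im=shot(n,f'p_{n}.png'); c=proj(n,[[541,11,52]])[0]; x,y=c.astype(int); g=cv2.cvtColor(im,cv2.COLOR_RGB2GRAY)
    sub=g[y-18:y+26,x-22:x+22]; print(n,c,sub.min())
    for t in(25,35,45):
        k,l,st,ce=cv2.connectedComponentsWithStats((sub<t).astype(np.uint8)); 
        for i in range(1,k):
            if st[i,4]>15: print(t,st[i],(ce[i]+[x-22,y-18]).round(1),onplane(n,[ce[i]+[x-22,y-18]],52).round(1))
s=telemetry.sense();print(s['tcp_pos'].round(1),s['orientation'].round(3).tolist())
E
```

```text
[481.7 196.1 119.7] [-0.1 -0.4 -1. ]
95 [(np.float64(-0.39), 109), (np.float64(-0.38), 129), (np.float64(-0.37), 138), (np.float64(-0.36), 137), (np.float64(-0.35), 123)]
106 [(np.float64(-0.48), 113), (np.float64(-0.47), 136), (np.float64(-0.46), 144), (np.float64(-0.45), 143), (np.float64(-0.44), 133), (np.float64(-0.43), 124), (np.float64(-0.42), 126), (np.float64(-0.41), 131), (np.float64(-0.4), 132), (np.float64(-0.39), 132), (np.float64(-0.38), 132), (np.float64(-0.37), 133), (np.float64(-0.36), 133), (np.float64(-0.35), 133), (np.float64(-0.34), 131), (np.float64(-0.33), 117), (np.float64(-0.3), 110), (np.float64(-0.29), 134), (np.float64(-0.28), 143), (np.float64(-0.27), 143), (np.float64(-0.26), 133), (np.float64(-0.25), 110)]
scene [310.97760875 180.51688885] 19
25 [17 15 10 10 59] [308.7 182. ] [[539.7  17.8  52. ]]
35 [ 16   0  28  34 479] [319.3 175.1] [[546.  -13.9  52. ]]
45 [  9   0  35  34 719] [318.1 174.5] [[548.7 -12.3  52. ]]
side [322.69196362 250.08485393] 0
25 [17 14 14 11 97] [323.7 251.1] [[541.7   7.1  52. ]]
35 [ 17  14  16  12 123] [323.8 251.3] [[541.5   6.4  52. ]]
45 [ 17  14  16  22 152] [324.7 252.8] [[541.4   1.4  52. ]]
[477.1 194.7 112.8] [[-0.937, 0.35, -0.001], [0.35, 0.937, -0.0], [0.001, -0.001, -1.0]]
```

Pointer is at -0.368, centred, marker unmoved. Now to the plunger at about (541,11).

Emit:
drive_tool --pt "-0.04 -0.05 0 0 0 0 1" --pt "-0.08 -0.1 0 0 0 0 1" --pt "-0.124 -0.15 0 0 0 0 1" --pt "-0.124 -0.15 0 0 0 0 1" --pt "-0.124 -0.15 0.04 0 0 0 1" --pt "-0.124 -0.15 0.065 0 0 0 1" --pt "-0.124 -0.15 0.065 0 0 0 1" --pt "-0.124 -0.15 0.065 0 0 0 1"

```text
t: 10.58
tcp_pos: [540.8, 11.4, 48.7]
orientation: [[-0.937, 0.349, -0.001], [0.349, 0.937, 0.0], [0.001, -0.0, -1.0]]
wrist_force: [-0.3, -0.4, 0.0]
width: -0.001
grip_force: 0.0
```

```bash
python3 - <<'E'
from h import *
s,im=shot('wrist','w8.png'); p=s['tcp_pos'];print(p.round(1),s['wrist_force'].round(1))
_,b=shot('side','d8.png')
z=lambda im,y,x,h,w,W:cv2.resize(im[y:y+h,x:x+w,::-1],(W,600),interpolation=cv2.INTER_CUBIC)
cv2.imwrite('pics/c8.png',np.hstack([z(im,170,200,150,100,400),z(b,190,275,150,100,400)]))
print('pred plunger wrist',((proj('wrist',[[541,11,52],[541,11,36]],s)-[200,170])*4).round(0),'side',((proj('side',[[541,11,52],[541,11,36]])-[275,190])*4+[400,0]).round(0))
print('finger end pred side',((proj('side',[p+[0,0,38]])-[275,190])*4+[400,0]).round(0))
E
```

```text
[540.8  11.4  48.7] [-0.3 -0.4  0. ]
pred plunger wrist [[303. 281.]
 [304. 242.]] side [[591. 240.]
 [589. 264.]]
finger end pred side [[594. 186.]]
```

View pics/c8.png

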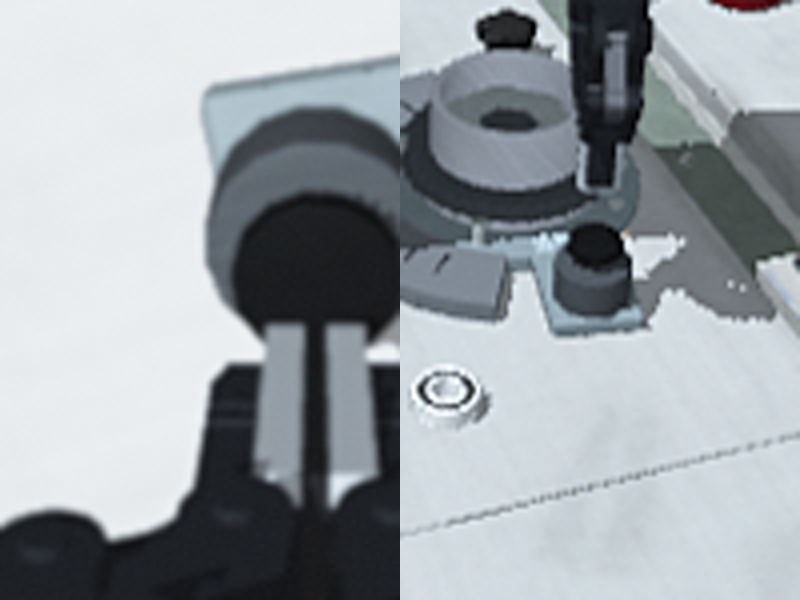

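Finger is centred over the button in both views (wrist: button ≈ (317,270), fingers ≈ (313,330); side: button (595,238), fingertip (600,188)). Lowering gradually.

Emit:
drive_tool --pt "0.001 0.002 0.015 0 0 0 1" --pt "0.001 0.002 0.028 0 0 0 1" --pt "0.001 0.002 0.034 0 0 0 1" --pt "0.001 0.002 0.038 0 0 0 1" --pt "0.001 0.002 0.038 0 0 0 1" --pt "0.001 0.002 0.038 0 0 0 1"

```text
t: 11.42
tcp_pos: [541.2, 12.7, 10.7]
orientation: [[-0.937, 0.35, 0.001], [0.35, 0.937, -0.0], [-0.001, -0.0, -1.0]]
wrist_force: [0.5, 0.6, 0.1]
width: 0.002
grip_force: 0.0
```

Emit:
drive_tool --pt "0 0 0.002 0 0 0 1" --pt "0 0 0.004 0 0 0 1" --pt "0 0 0.006 0 0 0 1" --pt "0 0 0.006 0 0 0 1"

```text
t: 11.92
tcp_pos: [541.6, 12.7, 6.0]
orientation: [[-0.937, 0.35, 0.002], [0.35, 0.937, -0.0], [-0.002, 0.0, -1.0]]
wrist_force: [-2.4, 0.9, 6.0]
width: -0.001
grip_force: 3.2
```

Emit:
drive_tool --pt "0 0 0.002 0 0 0 1" --pt "0 0 0.003 0 0 0 1" --pt "0 0 0.004 0 0 0 1" --pt "0 0 0.004 0 0 0 1"

```text
t: 12.42
tcp_pos: [541.9, 12.7, 5.7]
orientation: [[-0.937, 0.35, 0.003], [0.35, 0.937, -0.001], [-0.003, 0.0, -1.0]]
wrist_force: [-7.5, -0.4, 21.2]
width: -0.0
grip_force: 10.7
```

Emit:
drive_tool --pt "0 0 -0.02 0 0 0 1" --pt "0 0 -0.06 0 0 0 1" --pt "0 0 -0.1 0 0 0 1" --pt "0.04 -0.04 -0.13 0 0 0 1" --pt "0.07 -0.08 -0.13 0 0 0 1" --pt "0.1 -0.12 -0.13 0 0 0 1" --pt "0.1 -0.12 -0.13 0 0 0 1"

```text
t: 13.3
tcp_pos: [402.8, -65.3, 130.0]
orientation: [[-0.935, 0.353, -0.001], [0.353, 0.935, 0.0], [0.001, -0.0, -1.0]]
wrist_force: [-0.2, -0.1, 0.1]
width: -0.001
grip_force: 0.0
```

```bash
python3 - <<'E'
from h import *
old=cv2.imread('pics/d8.png',0); _,im=shot('side','d9.png'); new=cv2.cvtColor(im,cv2.COLOR_RGB2GRAY)
w0=cv2.imread('pics/d1.png',0)
print(telemetry.sense()['tcp_pos'].round(1))
for n,g in(('start',w0),('before',old),('after',new)):
    print(n,[int(v) for v in g[236:275,324]],'row extents <30:',[(r,int((g[r,308:340]<30).sum())) for r in range(242,264)])
for h in(52,42,36): print(h,proj('side',[[541,11,h],[541+15*.3,11+15*.8,h],[541-15*.3,11-15*.8,h]]).round(1).tolist())
E
python3 m.py
```

```text
[404.4 -64.9 130.3]
start [44, 36, 42, 56, 76, 81, 82, 83, 85, 61, 22, 19, 19, 22, 22, 20, 23, 23, 18, 12, 22, 29, 64, 82, 84, 73, 58, 58, 58, 59, 56, 53, 45, 103, 134, 113, 94, 159, 206] row extents <30: [(242, 0), (243, 0), (244, 0), (245, 0), (246, 5), (247, 9), (248, 12), (249, 13), (250, 14), (251, 14), (252, 14), (253, 13), (254, 12), (255, 11), (256, 5), (257, 1), (258, 1), (259, 1), (260, 0), (261, 0), (262, 0), (263, 0)]
before [53, 96, 84, 60, 82, 91, 90, 94, 94, 68, 22, 22, 25, 23, 25, 25, 24, 25, 23, 18, 21, 32, 70, 91, 92, 81, 68, 64, 66, 64, 64, 62, 53, 117, 148, 125, 104, 175, 223] row extents <30: [(242, 0), (243, 0), (244, 0), (245, 0), (246, 5), (247, 9), (248, 12), (249, 12), (250, 13), (251, 14), (252, 14), (253, 13), (254, 12), (255, 10), (256, 4), (257, 0), (258, 1), (259, 0), (260, 0), (261, 0), (262, 0), (263, 0)]
after [47, 44, 54, 67, 85, 93, 93, 92, 92, 91, 95, 93, 95, 60, 9, 14, 16, 13, 13, 17, 18, 14, 15, 38, 54, 54, 56, 54, 53, 54, 51, 49, 47, 86, 113, 104, 103, 112, 124] row extents <30: [(242, 0), (243, 0), (244, 0), (245, 0), (246, 0), (247, 0), (248,
[... 1135 characters left out ...]
, (np.float64(-0.65), 137), (np.float64(-0.64), 137), (np.float64(-0.63), 136), (np.float64(-0.62), 137), (np.float64(-0.61), 137), (np.float64(-0.6), 137), (np.float64(-0.59), 137), (np.float64(-0.58), 138), (np.float64(-0.57), 136), (np.float64(-0.56), 137), (np.float64(-0.55), 137), (np.float64(-0.54), 137), (np.float64(-0.53), 137), (np.float64(-0.52), 137), (np.float64(-0.51), 137), (np.float64(-0.5), 138), (np.float64(-0.49), 136), (np.float64(-0.48), 131), (np.float64(-0.47), 122), (np.float64(-0.46), 120), (np.float64(-0.45), 118), (np.float64(-0.44), 111), (np.float64(-0.3), 113), (np.float64(-0.29), 118), (np.float64(-0.28), 121), (np.float64(-0.27), 118), (np.float64(-0.26), 111)]
```

The plunger dropped 4 px in the side view (3.8 expected for 10 mm) and ended on the hard stop. Pointer and fork are unchanged, and the arm is clear.

```bash
python3 -c "
from workcell import workorder
print(workorder.job_done())"
```

```text
the job is handed in; nothing more can be done
None
```

The lever's pointer stands in the middle of the fork gap, within measuring error. The lock plunger was pressed afterwards until it reached its hard stop, and it has stayed down. The marker has not moved, the arm is clear, and the job was handed in at about 13 s; my first pass missed the grip because the fingers end about 37 mm short of the reported TCP, and the second pass did the push.

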